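# Set a petrol water pump for a cold start

### The arm

A 6-joint arm with a two-finger parallel gripper is mounted at the origin on the work surface. World frame = base frame: x ahead of the robot, y to its left, z up, the work surface at z = 0. Lengths are in m, angles in rad, forces in N, time in s.
With the tool pointing down it reaches from about 0.425 to 0.95 m from the base axis. Payload 14.7 kg.
Tool frame: the origin (TCP) lies between the finger pads; the fingertips stand env.finger_overhang ahead of it and the grasp point (between the pads) lies 2 mm behind it (env.finger_overhang is the distance from the TCP to the fingertips, in m); z points along the fingers, y is the direction in which the jaws open and shut (so a half turn about z gives the same grasp; the last joint's range is limited). The gripper opens to 85 mm and grips with 20 to 120 N. Pads are 22 mm wide; open, the fingers measure 114 mm over their backs; the gripper's body (76 mm by 85 mm) begins 54 mm behind the grasp point. The pads swing forward as they close: fully open they stand 13 mm farther back than shut.
Start: joints at [-0.047, 0.48, 1.596, -0, 1.065, -0.047], TCP at [0.65, 0, 0.248] pointing down, gripper open.
Joint ranges: [-2.75, 2.75], [-0.82, 2.05], [0.23, 2.67], [-1.56, 4.7], [0.09, 2.69], [-2.92, 2.92]. Speed limits (rad/s): [1.89, 1.89, 2.39, 3.01, 3.01, 3.01].

### API

Orientations are given as a rotation vector (axis times angle).
In Python, from plant import env gives the robot as it stands.
- The arm moves only by the tool arm_command, never from a script. Its argument "increments" is a list of rows, each an object with "delta_rot": the turn, a rotation vector about the tool's x, y, z in rad, a list of three; "xyz": the shift along the tool's x, y, z in cm, a list of three; "claw": the finger opening in cm, from 0 to 8.54. In form: [{"delta_rot": [wx, wy, wz], "xyz": [x, y, z], "claw": claw}, ...]. A call has exactly 5 rows; each row shifts and turns the commanded pose from where the row before left it, along the tool's axes as they then stand; what a row does not reach is not made up. A row lasts 1/12 s, in which the tool goes at most 41.7 mm and 7.16 degrees, less where a joint would pass 70% of its speed; a pose out of reach is approached as far as the arm can. A call with a gripper value outside its range is refused whole. The fingers move at their own pace and stop on an object; the grip force is fixed at half the most. Time passes only in rows, so rows that do not move let the fingers close, or fill a call up. It gives the time, the measured TCP pose, the force and the opening at its end, in the units of the state.
- env.observe(): the state, without advancing time (a new reading comes with each control period).
- env.get_image(name): name is "scene" or "side" or "wrist"; returns a dict with "frame" (400x640x3 uint8, blue, green, red), "vertical_fov" (degrees; the focal length in pixels is half the picture's height over the tangent of half this angle, whatever the lens; pixels are square), "cx", "cy" (the principal point, pixels), "cam_to_world" (4x4, takes a point from camera to world coordinates). Camera axes: x right, y down, z forward; pixel columns grow to the right and rows downward; lengths in m; the calibration is good to about 2 mm. A picture is of the moment at which its call begins. There is no depth.
- env.job_done(): hands the job in, once; it reports no verdict.
The state is a dict: "time": time; "joint_positions": joint angles; "joint_vel": joint speeds; "effort": joint torques, N m; "eef_pos": TCP position; "ee_rot": TCP orientation; "force": force on the tool from outside, world axes, zero at the start; "wrist_torque": the same for the moment, N m; "gripper_width": opening from 0.0 (shut) to 1.0 (fully open).
Only numpy, scipy, OpenCV 4.12 (cv2) and the standard library are available. Lean on these libraries where they do the work, as an engineer would, in place of code of your own. Each camera call takes 0.05 s, during which the arm holds its last target. There are 200 camera calls.

### The job

The petrol pump on the pallets is stone cold: set its two levers for starting. Pushing with a fingertip or the outside of the fingers, without pinching or forcing anything, push the throttle lever all the way to its fast stop and slide the choke lever past its half-choke click, all the way to its full-choke stop. Leave both levers there, and leave the loose things standing about where they are.

Things in the scene. Friction and masses are not known exactly. Their poses are not given: they have to be found in the camera images.
- choke_tab (a point): Centre of the upright tab ending the choke lever, a level black plastic blade (10 wide, 4 thick, 3 mm below this point) sticking out of the engine's front at the right, below the air cleaner (black box). Tab: 20 mm along the lever, 9 mm across it (the way it moves), 26 mm high; 80 mm from the pivot, 178 mm above the deck. Free above and in front; the air cleaner, 290 mm high, is about 75 mm behind.
- choke_pivot (a point): Point on the choke lever's upright pivot, at the height of the tab's centre; fixed to the pump. The lever swings level about it. At choke = 0.36 the lever points straight out of the front.
- choke (a joint): Choke angle, rad: 0 run (start), 0.36 half choke (sprung click), 0.72 full choke (end stop). Growing values swing the tab to the left of someone facing the engine's front, clockwise from above. It takes about 5 N at the tab to leave run, and again to leave half choke; past about 0.55 the spring takes it on to the full stop by itself; let go between two clicks, it springs to the nearer one.
- throttle_grip (a point): Centre of the round black grip (upright, 15 mm in diameter, 26 mm high) ending the throttle lever, a level steel strip (10 mm wide, 3 mm thick, 3 mm below this point) left of the choke, above the round recoil starter. 80 mm from its pivot, 196 mm above the deck. Free above and in front; the fuel tank, 300 mm high, begins about 110 mm behind.
- throttle_pivot (a point): Point on the throttle lever's upright pivot, at the height of the grip's centre; fixed to the pump, 150 mm left of the choke pivot for someone facing the engine's front (their line is parallel to that front). At throttle = 0.45 the lever points straight out of the front.
- throttle (a joint): Throttle angle, rad: 0 slow stop, 0.9 fast stop; starts at or near slow. Growing values swing the grip to the left of someone facing the engine's front, clockwise from above. Stiff by friction (about 1.5 N at the grip, no clicks); it stays where it is left.
- pump: The petrol pump, fixed: green fuel tank, round green recoil starter, tube frame; 420 mm long, 360 mm wide, 300 mm high. Origin on the deck, 90 mm behind the line through the two pivots; its own -x axis points out of the front where the levers are, its +y axis to the left of someone facing that front.
- oil: Loose grey oil bottle, standing, 72 mm in diameter, 165 mm high; origin at the centre of its underside. Leave it alone.
- marker: Loose metal marking-spray can, standing, 54 mm in diameter, 155 mm high; origin at the centre of its underside. Leave it alone.
- wrench: Loose wrench lying on the deck, 180 mm long, about 20 mm high; origin on the deck under its middle. Leave it alone.
- gloves: Loose carton of gloves, 120 x 220 x 75 mm, lying on the deck to the robot's right; origin at the centre of its underside. Leave it alone.

How it is judged:
By the outcome, as a careful person would: the job done as asked, in the order asked, and still so for the second after the job is handed in, with the robot touching nothing.
It also fails if it takes over 56 s, if anything falls off the work surface, if the arm or the gripper's body presses on something with over 40 N, if the wrist force passes 120 N, or if a joint passes its speed limit or range.

## Working session

There is one attempt and no reset: what is moved stays moved. The work goes in short steps, Python scripts to look and compute and a tool call to move; the robot and the scene stay as the last step left them, time stands still between calls to the robot, and variables do not carry over. Pictures are saved under pics/ and viewed, about 8 in all and at most 12, crops included, and the job is handed in when it is done.

Besides the shell and the picture viewer there is one more tool, called after ">>>" in YAML: its name, and indented under it one key for each argument. arm_command: Moves the arm, as the interface text tells. Its arguments: {"type":"object","properties":{"increments":{"type":"array"}},"required":["increments"]}

```bash
mkdir -p pics; ls
python3 - <<'E'
from plant import env
import cv2,numpy as np
print(env.observe(), env.finger_overhang)
for n in("scene","side"):
    d=env.get_image(n);cv2.imwrite(f"pics/{n}0.png",d["frame"]);print(n,d["vertical_fov"],d["cx"],d["cy"],np.round(d["cam_to_world"],4).tolist())
E
```

```text
pics
{'time': 0.0, 'joint_positions': array([-4.66250276e-02,  4.80841053e-01,  1.59687398e+00, -2.44752170e-05,
        1.06511568e+00, -4.65962218e-02]), 'joint_vel': array([-1.75127444e-03,  1.37223071e-03, -8.95775937e-05, -4.87934284e-04,
       -2.07001177e-03,  7.21656815e-04]), 'effort': array([ 2.41355090e-03, -9.50650907e+01, -4.30184269e+01, -5.27583288e-04,
        1.24796593e-02,  1.26860105e-04]), 'eef_pos': array([6.49600100e-01, 1.57722273e-05, 2.47666365e-01]), 'ee_rot': array([-2.22082307e+00, -2.22078545e+00,  1.33404620e-03]), 'force': array([0.09905204, 0.22575631, 0.47769007]), 'wrist_torque': array([ 0.05601506, -0.00644772,  0.00301192]), 'gripper_width': 0.9980366143210914} 0.017
scene 47.48333844458376 329.8419280437448 203.3605895507681 [[0.0965, 0.7969, -0.5963, 1.1517], [0.9952, -0.0676, 0.0707, -0.2066], [0.016, -0.6003, -0.7996, 0.9623], [0.0, 0.0, 0.0, 1.0]]
side 53.16492825979374 320.1182522039781 203.7437420274893 [[0.9376, -0.2114, 0.2761, 0.2412], [-0.3468, -0.5131, 0.7851, -1.0171], [-0.0243, -0.8319, -0.5544, 0.753], [0.0, 0.0, 0.0, 1.0]]
```

View pics/scene0.png

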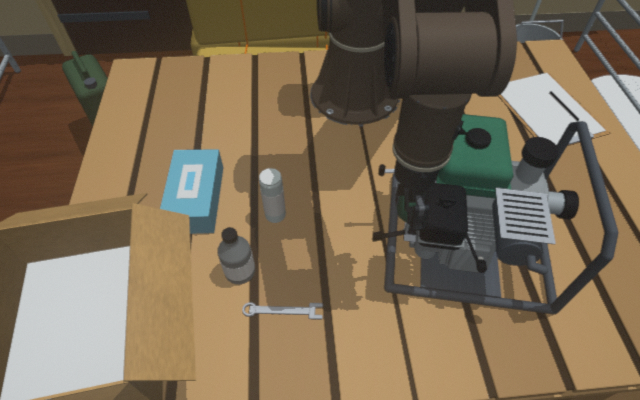

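View pics/side0.png

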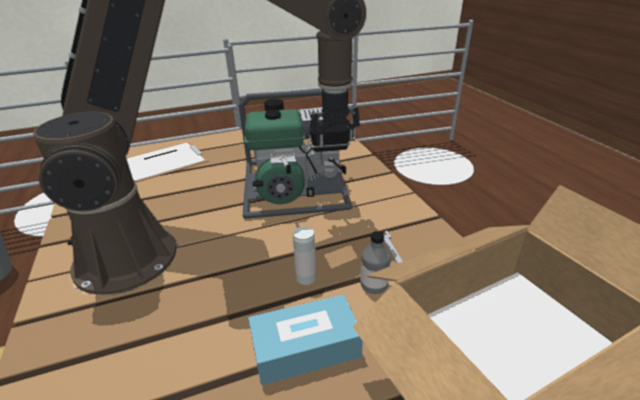

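The scene view shows the pump with its front facing -y, a throttle knob near (382,170) and a choke tab near (378,236). In the side view the levers are around (270-315, 150-190). I'll enlarge both.

Run:
```python
import cv2,numpy as np
a=cv2.imread("pics/scene0.png")[150:260,360:480];b=cv2.imread("pics/side0.png")[110:220,235:355]
f=lambda i:cv2.convertScaleAbs(cv2.resize(i,(660,605),interpolation=cv2.INTER_CUBIC)[:600],alpha=1.6,beta=20)
cv2.imwrite("pics/a.png",f(a));cv2.imwrite("pics/b.png",f(b))
```

```text
(no output)
```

View pics/a.png

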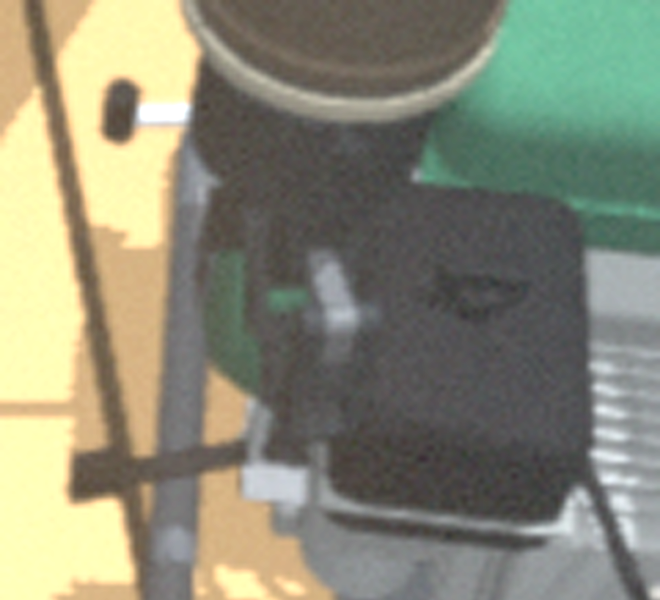

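View pics/b.png

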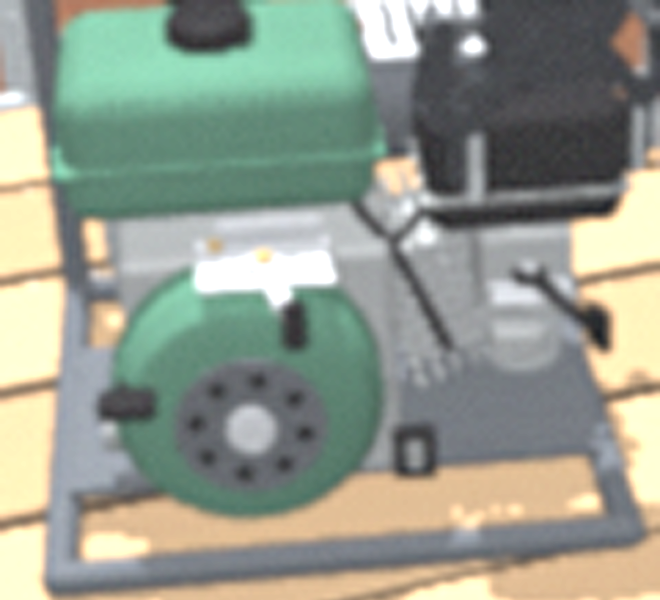

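Crop a (scale 5.5): grip at scene (382,170), tab at (377.3,236.2). Crop b: grip at side (288.3,169.1), tab (343.5,169.5), choke pivot about (330.1,159.5). The front base rail runs from (48,585) to (640,535).

```bash
cat > h.py <<'E'
from plant import env
import numpy as np,cv2
def ray(d,u,v):
    f=200/np.tan(np.radians(d["vertical_fov"])/2);T=d["cam_to_world"]
    r=T[:3,:3]@np.array([(u-d["cx"])/f,(v-d["cy"])/f,1]);return T[:3,3],r/np.linalg.norm(r)
def plane(d,u,v,z):
    o,r=ray(d,u,v);return o+r*(z-o[2])/r[2]
def tri(*L):
    A=sum(np.eye(3)-np.outer(r,r) for o,r in L);b=sum((np.eye(3)-np.outer(r,r))@o for o,r in L)
    p=np.linalg.solve(A,b);return p,[np.linalg.norm(np.cross(p-o,r)) for o,r in L]
E
python3 - <<'E'
from h import *
np.set_printoptions(precision=4,suppress=True)
s=env.get_image("scene");d=env.get_image("side")
for n,a,b,z in(("grip",(382,170),(288.3,169.1),.196),("tab",(377.3,236.2),(343.5,169.5),.178)):
    print(n,tri(ray(s,*a),ray(d,*b)),plane(s,*a,z),plane(d,*b,z))
print("chpivot side",plane(d,330.1,159.5,.175))
c=lambda x,y:(235+x/5.5,110+y/5.5)
print("thr lever near pivot side",plane(d,*c(265,268),.193))
for p in((60,575),(630,530)):print("rail",plane(d,*c(*p),.012))
print("scene lever pts",plane(s,360+245/5.5,150+453/5.5,.175),plane(s,360+140/5.5,150+466/5.5,.175),'thr',plane(s,360+185/5.5,150+114/5.5,.193))
# image frame rail top scene
for p in((389,283),(400,190)):print(plane(s,*p,.012))
for n,p,q in(("oil",(238,278),(374,288)),("can",(274,219),(306,282))):print(n,plane(s,*p,0),plane(d,*q,0))
E
```

```text
grip (array([ 0.4969, -0.0142,  0.1929]), [np.float64(0.002021832211414271), np.float64(0.002021832211414246)]) [ 0.4973 -0.0137  0.196 ] [ 0.4961 -0.0231  0.196 ]
tab (array([ 0.6578, -0.0487,  0.1741]), [np.float64(0.0014911016192579432), np.float64(0.0014911016192579684)]) [ 0.6589 -0.0485  0.178 ] [ 0.6554 -0.0573  0.178 ]
chpivot side [0.6444 0.0233 0.175 ]
thr lever near pivot side [0.5017 0.0517 0.193 ]
rail [0.3659 0.0648 0.012 ]
rail [ 0.6947 -0.0194  0.012 ]
scene lever pts [0.6525 0.01   0.175 ] [ 0.6549 -0.0305  0.175 ] thr [0.499  0.0128 0.193 ]
[ 0.6841 -0.0084  0.012 ]
[0.4144 0.0692 0.012 ]
oil [ 0.6339 -0.3576  0.    ] [ 0.6089 -0.3697  0.    ]
can [ 0.472  -0.2697  0.    ] [ 0.4531 -0.2846 -0.    ]
```

>>> arm_command:
  increments:
    - {"delta_rot": [0,0,0],"xyz": [-2.5,-2.5,-0.5],"claw": 0}
    - {"delta_rot": [0,0,0],"xyz": [-2.5,-2.5,-0.5],"claw": 0}
    - {"delta_rot": [0,0,0],"xyz": [-2.1,-2.8,0],"claw": 0}
    - {"delta_rot": [0,0,0],"xyz": [-2.1,-2.8,0],"claw": 0}
    - {"delta_rot": [0,0,0.12],"xyz": [0,-2.5,0],"claw": 0}

```text
time: 0.62
eef_pos: [0.5173, -0.0945, 0.2582]
ee_rot: [2.347, 2.088, -0.001]
force: [0.1, -0.9, -1.4]
gripper_width: 0.297
```

>>> arm_command:
  increments:
    - {"delta_rot": [0,0,0.12],"xyz": [0,0,0],"claw": 0}
    - {"delta_rot": [0,0,0],"xyz": [0,0,0],"claw": 0}
    - {"delta_rot": [0,0,0],"xyz": [0,0,0],"claw": 0}
    - {"delta_rot": [0,0,0],"xyz": [0,0,0],"claw": 0}
    - {"delta_rot": [0,0,0],"xyz": [0,0,0],"claw": 0}

```text
time: 1.03
eef_pos: [0.5197, -0.0918, 0.2582]
ee_rot: [2.468, 1.944, 0.0]
force: [0.3, -0.4, 0.3]
gripper_width: -0.001
```

Run:
```python
from h import *
f=lambda i:cv2.convertScaleAbs(cv2.resize(i,(400,600),interpolation=cv2.INTER_CUBIC),alpha=1.6,beta=20)
s=env.get_image("scene")["frame"];d=env.get_image("wrist");w=d["frame"]
# scene crop 80x120 at (350,145) x5 ; wrist scaled 
cv2.imwrite("pics/c.png",np.hstack([f(s[145:265,350:430]),cv2.copyMakeBorder(cv2.resize(w,(400,250)),0,350,0,0,cv2.BORDER_CONSTANT)]))
print(d["vertical_fov"],np.round(d["cam_to_world"],3).tolist())
```

```text
63.609305044134906 [[0.972, -0.224, -0.072, 0.538], [-0.235, -0.926, -0.296, -0.016], [-0.001, 0.305, -0.952, 0.385], [0.0, 0.0, 0.0, 1.0]]
```

View pics/c.png

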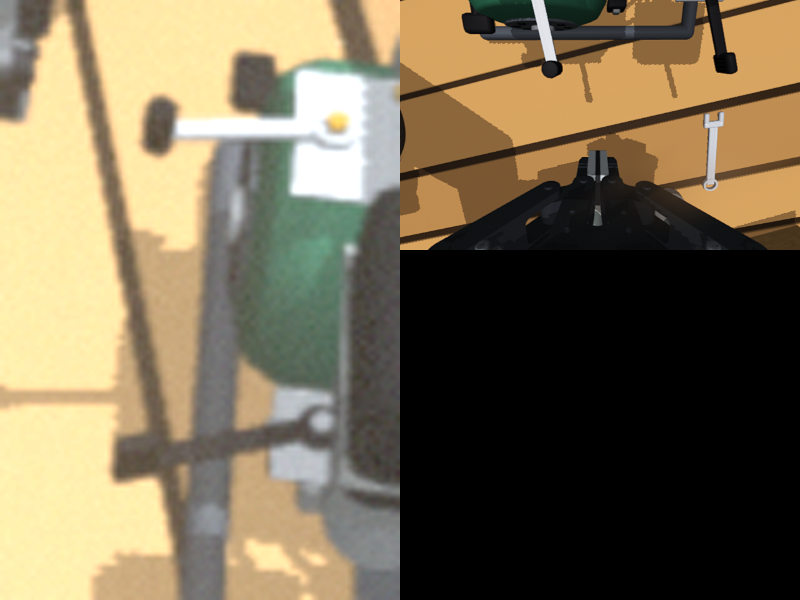

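The scene crop now shows the grip at (381.6,170), throttle pivot (417,169.6), tab (377,236) and choke pivot (413.6,229.6). The wrist view shows the grip at (241.6,110) and the tab at (520,101).

Run:
```python
from h import *
np.set_printoptions(precision=4,suppress=True)
s=env.get_image("scene");w=env.get_image("wrist");d=env.get_image("side")
G=tri(ray(s,381.6,170),ray(w,241.6,110),ray(d,288.3,169.1));K=tri(ray(s,377,236),ray(w,520,101),ray(d,343.5,169.5));print(G,K)
T=plane(s,417,169.6,.195);C=plane(s,413.6,229.6,.177)
print(T,C,np.linalg.norm(T-C),np.linalg.norm((G[0]-T)[:2]),np.linalg.norm((K[0]-C)[:2]))
L=(T-C)/np.linalg.norm((T-C)[:2]);a=np.arctan2(L[1],-L[0]);print("yaw",np.degrees(a))
R=np.array([np.cos(a),-np.sin(a)]);O=np.array([-np.sin(a),-np.cos(a)])
for v,p0,m in((G[0],T,.45),(K[0],C,.36)):
    q=(v-p0)[:2];print("angle",m-np.arctan2(q@R,q@O))
from scipy.spatial.transform import Rotation as Ro
o=env.observe();M=Ro.from_rotvec(o["ee_rot"]).as_matrix();print(M)
for v in(G[0],K[0]):print("tool cm",100*M.T@(v-o["eef_pos"]))
```

```text
(array([ 0.4955, -0.0153,  0.1933]), [np.float64(0.0014408397971951285), np.float64(0.0021842546261256904), np.float64(0.0027425612473677224)]) (array([ 0.6581, -0.0503,  0.1757]), [np.float64(0.0019760642425998725), np.float64(0.0012743982093556907), np.float64(0.001611883437133967)])
[0.5018 0.0653 0.195 ] [0.6486 0.0296 0.177 ] 0.1522095756519878 0.08084262507757943 0.08052117678312398
yaw 13.636312688591397
angle 0.2900188312539851
angle 0.004133467800966351
[[ 0.2366  0.9716 -0.0002]
 [ 0.9716 -0.2366  0.0001]
 [-0.     -0.0002 -1.    ]]
tool cm [ 6.8713 -4.1137  6.4906]
tool cm [ 7.3197 12.518   8.2427]
```

>>> arm_command:
  increments:
    - {"delta_rot": [0,0,0],"xyz": [0,0,2.8],"claw": 0}
    - {"delta_rot": [0,0,0],"xyz": [0,0,2.8],"claw": 0}
    - {"delta_rot": [0,0,0],"xyz": [2.5,0,0],"claw": 0}
    - {"delta_rot": [0,0,0],"xyz": [2.5,0,0],"claw": 0}
    - {"delta_rot": [0,0,0],"xyz": [2.0,0,0],"claw": 0}

```text
time: 1.7
eef_pos: [0.5357, -0.0229, 0.2017]
ee_rot: [-2.471, -1.939, 0.001]
force: [-0.6, -1.1, 1.1]
gripper_width: 0.002
```

>>> arm_command:
  increments:
    - {"delta_rot": [0,0,0],"xyz": [0,-0.5,0],"claw": 0}
    - {"delta_rot": [0,0,0],"xyz": [0,-0.5,0],"claw": 0}
    - {"delta_rot": [0,0,0],"xyz": [0,-0.5,0],"claw": 0}
    - {"delta_rot": [0,0,0],"xyz": [0,-0.5,0],"claw": 0}
    - {"delta_rot": [0,0,0],"xyz": [0,-0.5,0],"claw": 0}

```text
time: 2.12
eef_pos: [0.511, -0.0187, 0.2024]
ee_rot: [2.471, 1.938, 0.0]
force: [1.5, -1.3, 0.4]
gripper_width: -0.001
```

>>> arm_command:
  increments:
    - {"delta_rot": [0,0,0],"xyz": [0,-0.4,0],"claw": 0}
    - {"delta_rot": [0,0,0],"xyz": [0,-0.4,0],"claw": 0}
    - {"delta_rot": [0,0,0],"xyz": [0,-0.4,0],"claw": 0}
    - {"delta_rot": [0,0,0],"xyz": [0,-0.4,0],"claw": 0}
    - {"delta_rot": [0,0,0],"xyz": [0,-0.4,0],"claw": 0}

```text
time: 2.53
eef_pos: [0.4916, -0.0133, 0.2024]
ee_rot: [2.471, 1.939, 0.0]
force: [1.8, -0.8, 0.9]
gripper_width: -0.0
```

>>> arm_command:
  increments:
    - {"delta_rot": [0,0,0],"xyz": [0,-0.4,0],"claw": 0}
    - {"delta_rot": [0,0,0],"xyz": [0,-0.4,0],"claw": 0}
    - {"delta_rot": [0,0,0],"xyz": [0,-0.4,0],"claw": 0}
    - {"delta_rot": [0,0,0],"xyz": [0,-0.3,0],"claw": 0}
    - {"delta_rot": [0,0,0],"xyz": [0,-0.2,0],"claw": 0}

```text
time: 2.95
eef_pos: [0.475, -0.0091, 0.2023]
ee_rot: [-2.471, -1.94, -0.0]
force: [2.1, 0.8, 0.1]
gripper_width: -0.001
```

>>> arm_command:
  increments:
    - {"delta_rot": [0,0,0],"xyz": [0,-0.1,0],"claw": 0}
    - {"delta_rot": [0,0,0],"xyz": [0,-0.1,0],"claw": 0}
    - {"delta_rot": [0,0,0],"xyz": [0,-0.1,0],"claw": 0}
    - {"delta_rot": [0,0,0],"xyz": [0,0,0],"claw": 0}
    - {"delta_rot": [0,0,0],"xyz": [0,0,0],"claw": 0}

```text
time: 3.37
eef_pos: [0.4724, -0.0086, 0.2023]
ee_rot: [-2.471, -1.94, 0.0]
force: [1.4, -0.4, 0.6]
gripper_width: 0.007
```

>>> arm_command:
  increments:
    - {"delta_rot": [0,0,0],"xyz": [0,-0.1,0],"claw": 0}
    - {"delta_rot": [0,0,0],"xyz": [0,-0.1,0],"claw": 0}
    - {"delta_rot": [0,0,0],"xyz": [0,0,0],"claw": 0}
    - {"delta_rot": [0,0,0],"xyz": [0,0,0],"claw": 0}
    - {"delta_rot": [0,0,0],"xyz": [0,0,0],"claw": 0}

```text
time: 3.78
eef_pos: [0.4704, -0.0081, 0.2023]
ee_rot: [-2.471, -1.939, 0.0]
force: [1.4, -0.0, 0.3]
gripper_width: -0.001
```

>>> arm_command:
  increments:
    - {"delta_rot": [0,0,0],"xyz": [0,-0.1,0],"claw": 0}
    - {"delta_rot": [0,0,0],"xyz": [0,-0.1,0],"claw": 0}
    - {"delta_rot": [0,0,0],"xyz": [0,0,0],"claw": 0}
    - {"delta_rot": [0,0,0],"xyz": [0,0,0],"claw": 0}
    - {"delta_rot": [0,0,0],"xyz": [0,0,0],"claw": 0}

```text
time: 4.2
eef_pos: [0.47, -0.0079, 0.2026]
ee_rot: [2.47, 1.938, 0.003]
force: [9.2, -2.0, -5.7]
gripper_width: -0.002
```

>>> arm_command:
  increments:
    - {"delta_rot": [0,0,0],"xyz": [0,0.5,0],"claw": 0}
    - {"delta_rot": [0,0,0],"xyz": [0,1.0,0],"claw": 0}
    - {"delta_rot": [0,0,0],"xyz": [-2.7,0,0],"claw": 0}
    - {"delta_rot": [0,0,0],"xyz": [-2.7,0,0],"claw": 0}
    - {"delta_rot": [0,0,0],"xyz": [-2.6,0,0],"claw": 0}

```text
time: 4.62
eef_pos: [0.4642, -0.0898, 0.2021]
ee_rot: [-2.47, -1.941, 0.001]
force: [-0.1, 0.5, 0.9]
gripper_width: -0.002
```

>>> arm_command:
  increments:
    - {"delta_rot": [0,0,0],"xyz": [0,3,0],"claw": 0}
    - {"delta_rot": [0,0,0],"xyz": [0,3,0],"claw": 0}
    - {"delta_rot": [0,0,0],"xyz": [0,3,0],"claw": 0}
    - {"delta_rot": [0,0,0],"xyz": [0,3,0],"claw": 0}
    - {"delta_rot": [0,0,0],"xyz": [0,0,0],"claw": 0}

```text
time: 5.03
eef_pos: [0.586, -0.1191, 0.2022]
ee_rot: [2.47, 1.937, 0.003]
force: [-2.0, 0.5, -0.3]
gripper_width: 0.001
```

Run:
```python
from h import *
s=env.get_image("scene")["frame"];w=env.get_image("wrist")["frame"]
f=lambda i:cv2.convertScaleAbs(cv2.resize(i,(400,600),interpolation=cv2.INTER_CUBIC),alpha=1.6,beta=20)
cv2.imwrite("pics/e.png",np.hstack([f(s[145:265,350:430]),cv2.copyMakeBorder(cv2.resize(w,(400,250)),0,350,0,0,cv2.BORDER_CONSTANT)]))
```

```text
(no output)
```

View pics/e.png

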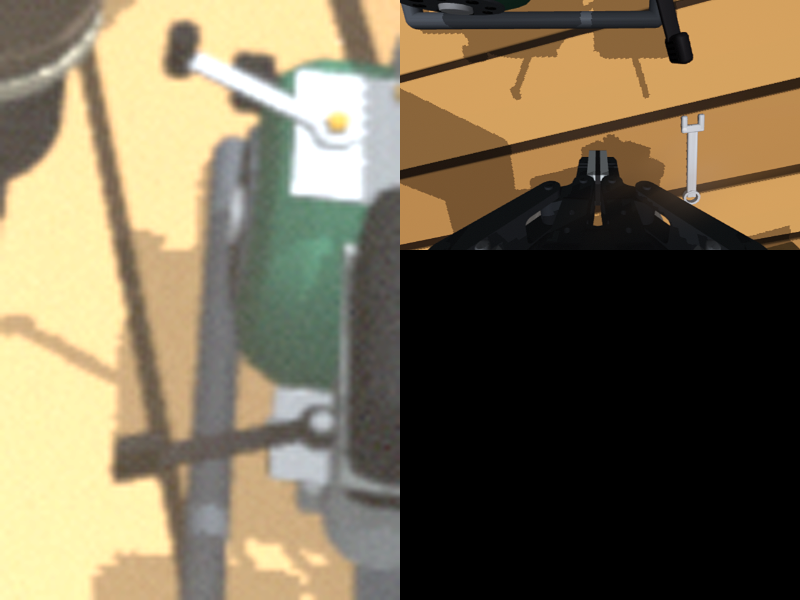

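The throttle lever has swung left, with the grip at scene (386.2,154.8); the choke is untouched. I'll go on to the right side of the choke tab.

>>> arm_command:
  increments:
    - {"delta_rot": [0,0,0],"xyz": [0,3,0],"claw": 0}
    - {"delta_rot": [0,0,0],"xyz": [0,3,0],"claw": 0}
    - {"delta_rot": [0,0,0],"xyz": [0,2.9,0],"claw": 0}
    - {"delta_rot": [0,0,0],"xyz": [0,0,1.7],"claw": 0}
    - {"delta_rot": [0,0,0],"xyz": [0,0,0],"claw": 0}

```text
time: 5.55
eef_pos: [0.6662, -0.1384, 0.1825]
ee_rot: [-2.469, -1.938, 0.004]
force: [-1.9, 0.0, -1.1]
gripper_width: 0.001
```

Run:
```python
from h import *
s=env.get_image("scene")
T=plane(s,417,169.6,.195);G=plane(s,386.2,154.8,.1945);C=plane(s,413.6,229.6,.177)
L=(T-C)[:2]/np.linalg.norm((T-C)[:2]);O=np.array([-L[1],L[0]]);O=-O if O[1]>0 else O;q=(G-T)[:2]
print("throttle",.45+np.arctan2(q@L,q@O),np.linalg.norm(q))
```

```text
throttle 0.9043283480768964 0.07954702112630599
```

>>> arm_command:
  increments:
    - {"delta_rot": [0,0,0],"xyz": [2.5,0,0],"claw": 0}
    - {"delta_rot": [0,0,0],"xyz": [2.5,0,0],"claw": 0}
    - {"delta_rot": [0,0,0],"xyz": [2,0,0],"claw": 0}
    - {"delta_rot": [0,0,0],"xyz": [1.3,0,0],"claw": 0}
    - {"delta_rot": [0,0,0],"xyz": [0,0,0],"claw": 0}

```text
time: 6.02
eef_pos: [0.6865, -0.0554, 0.186]
ee_rot: [-2.469, -1.942, -0.0]
force: [-0.1, -0.2, -0.0]
gripper_width: -0.003
```

>>> arm_command:
  increments:
    - {"delta_rot": [0,0,0],"xyz": [-0.2,-0.4,0],"claw": 0}
    - {"delta_rot": [0,0,0],"xyz": [0,-0.4,0],"claw": 0}
    - {"delta_rot": [0,0,0],"xyz": [0,-0.4,0],"claw": 0}
    - {"delta_rot": [0,0,0],"xyz": [0,-0.4,0],"claw": 0}
    - {"delta_rot": [0,0,0],"xyz": [0,-0.4,0],"claw": 0}

```text
time: 6.43
eef_pos: [0.6667, -0.0565, 0.1857]
ee_rot: [2.472, 1.937, 0.001]
force: [2.2, -0.6, -0.2]
gripper_width: -0.002
```

>>> arm_command:
  increments:
    - {"delta_rot": [0,0,0],"xyz": [0,-0.4,0],"claw": 0}
    - {"delta_rot": [0,0,0],"xyz": [0,-0.4,0],"claw": 0}
    - {"delta_rot": [0,0,0],"xyz": [0,-0.4,0],"claw": 0}
    - {"delta_rot": [0,0,0],"xyz": [0,-0.4,0],"claw": 0}
    - {"delta_rot": [0,0,0],"xyz": [0,-0.4,0],"claw": 0}

```text
time: 6.85
eef_pos: [0.647, -0.0502, 0.1852]
ee_rot: [-2.471, -1.939, 0.0]
force: [2.4, -1.6, 1.0]
gripper_width: 0.004
```

>>> arm_command:
  increments:
    - {"delta_rot": [0,0,0],"xyz": [0,-0.3,0],"claw": 0}
    - {"delta_rot": [0,0,0],"xyz": [0,-0.3,0],"claw": 0}
    - {"delta_rot": [0,0,0],"xyz": [0,-0.3,0],"claw": 0}
    - {"delta_rot": [0,0,0],"xyz": [0,-0.3,0],"claw": 0}
    - {"delta_rot": [0,0,0],"xyz": [0,-0.3,0],"claw": 0}

```text
time: 7.27
eef_pos: [0.6326, -0.0465, 0.1853]
ee_rot: [-2.471, -1.939, 0.0]
force: [-0.4, -0.1, -0.5]
gripper_width: -0.001
```

>>> arm_command:
  increments:
    - {"delta_rot": [0,0,0],"xyz": [0,-0.2,0],"claw": 0}
    - {"delta_rot": [0,0,0],"xyz": [0,-0.2,0],"claw": 0}
    - {"delta_rot": [0,0,0],"xyz": [0,-0.1,0],"claw": 0}
    - {"delta_rot": [0,0,0],"xyz": [0,-0.1,0],"claw": 0}
    - {"delta_rot": [0,0,0],"xyz": [0,0,0],"claw": 0}

```text
time: 7.68
eef_pos: [0.627, -0.0453, 0.1853]
ee_rot: [-2.471, -1.94, 0.0]
force: [-0.1, -0.9, -0.6]
gripper_width: -0.002
```

>>> arm_command:
  increments:
    - {"delta_rot": [0,0,0],"xyz": [0,-0.1,0],"claw": 0}
    - {"delta_rot": [0,0,0],"xyz": [0,-0.1,0],"claw": 0}
    - {"delta_rot": [0,0,0],"xyz": [0,0,0],"claw": 0}
    - {"delta_rot": [0,0,0],"xyz": [0,0,0],"claw": 0}
    - {"delta_rot": [0,0,0],"xyz": [0,0,0],"claw": 0}

```text
time: 8.1
eef_pos: [0.6253, -0.0449, 0.1853]
ee_rot: [2.471, 1.94, 0.0]
force: [0.5, 1.0, 0.4]
gripper_width: -0.002
```

>>> arm_command:
  increments:
    - {"delta_rot": [0,0,0],"xyz": [0,1.5,0],"claw": 0}
    - {"delta_rot": [0,0,0],"xyz": [-2.5,0,0],"claw": 0}
    - {"delta_rot": [0,0,0],"xyz": [-2.5,0,0],"claw": 0}
    - {"delta_rot": [0,0,0],"xyz": [-2.5,0,0],"claw": 0}
    - {"delta_rot": [0,0,0],"xyz": [-1,0,-2],"claw": 0}

```text
time: 8.52
eef_pos: [0.6171, -0.133, 0.2022]
ee_rot: [-2.469, -1.936, 0.006]
force: [-1.0, 0.1, -0.2]
gripper_width: -0.002
```

>>> arm_command:
  increments:
    - {"delta_rot": [0,0,0],"xyz": [0,2.5,-2],"claw": 0}
    - {"delta_rot": [0,0,0],"xyz": [0,2.5,-2],"claw": 0}
    - {"delta_rot": [0,0,0],"xyz": [0,0,0],"claw": 0}
    - {"delta_rot": [0,0,0],"xyz": [0,0,0],"claw": 0}
    - {"delta_rot": [0,0,0],"xyz": [0,0,0],"claw": 0}

```text
time: 8.93
eef_pos: [0.6674, -0.1426, 0.2445]
ee_rot: [-2.47, -1.939, 0.001]
force: [0.2, -0.1, -0.4]
gripper_width: -0.002
```

Run:
```python
from h import *
s=env.get_image("scene")["frame"];w=env.get_image("wrist")["frame"];d=env.get_image("side")["frame"]
f=lambda i:cv2.convertScaleAbs(cv2.resize(i,(400,600),interpolation=cv2.INTER_CUBIC),alpha=1.6,beta=20)
cv2.imwrite("pics/g.png",np.hstack([f(s[145:265,350:430]),np.vstack([cv2.resize(w,(400,250)),cv2.resize(s,(400,250)),np.zeros((100,400,3),np.uint8)])]))
print(env.observe()["force"],env.observe()["eef_pos"])
```

```text
[-0.29806898  0.14318877  0.18122478] [ 0.66705001 -0.14244347  0.24435646]
```

View pics/g.png

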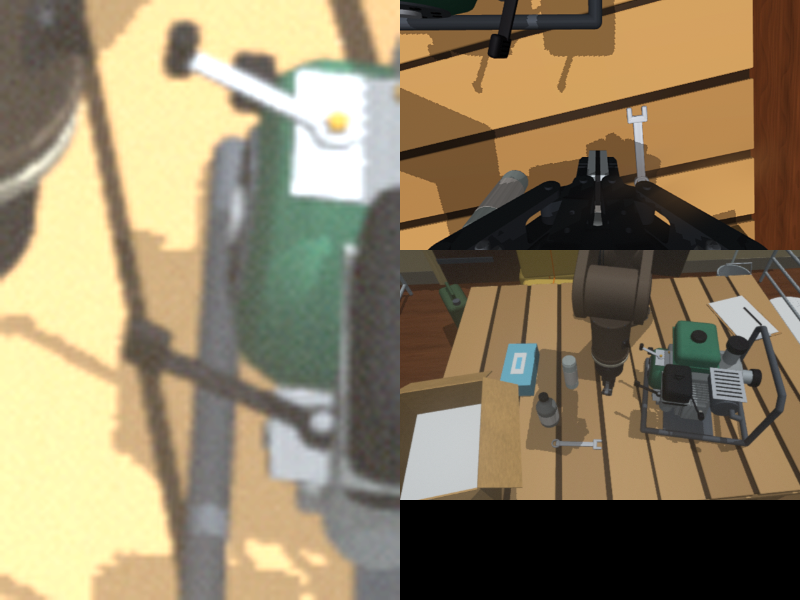

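The choke tab is now at scene (379.6,213.4) and the grip is still at (386.2,154.8). The loose things haven't moved.

Run:
```python
from h import *
s=env.get_image("scene")
T=plane(s,417,169.6,.195);C=plane(s,413.6,229.6,.177);K=plane(s,379.6,213.4,.1775)
L=(T-C)[:2]/np.linalg.norm((T-C)[:2]);O=np.array([-L[1],L[0]]);O=-O if O[1]>0 else O;q=(K-C)[:2]
a=.36+np.arctan2(q@L,q@O);print("choke",a,np.linalg.norm(q))
if a>.64: print(env.job_done())
```

```text
choke 0.7522621743324378 0.0791456783277223
the job is handed in; nothing more can be done
None
```

Both levers are set for a cold start, and I handed the job in at about 9 s on the robot's clock. I pushed with the outside of the closed fingers, throttle first and then choke, and the arm was clear of everything when I handed in.

- **Throttle:** it stalled at its fast stop with about 9.5 N on the finger. The camera puts it at about 0.90 rad, against a stop at 0.90.
- **Choke:** it went past the half-choke click and sprang the rest of the way by itself. I felt no force on the finger over the last part of the push, so I did not feel this stop. The camera puts it at about 0.75 rad, against a full stop at 0.72, which is within measuring error.
- **Loose things:** the last pictures show the oil bottle, marker can, wrench and gloves carton where they started. I compared these by eye only.

Two readings disagreed slightly with what was given. The throttle started at about 0.29 rad rather than close to the slow stop. The heights I measured came out 2–4 mm below the stated ones, which made no difference to the pushes.

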